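# Draw the sunk lifting eye out of its socket with the pull hook

## Task

Take the pull hook from its stand, feel for the lifting eye sunk deep in the socket of the fixture plate, draw the eye up with the hook (not the fingers) to its upper stop, and prove it there with a steady upward pull of about 16 newtons for one second; nowhere may the hook push or pull with more than 25 newtons. Then unhook without pushing the eye down again, hang the hook back upright in the fork of its stand and let go, leaving the bolt, bushing and wood block where they are.

Things in the scene. Friction and masses are not known exactly. Their poses are not given: they have to be found in the camera images.
- socket_mouth (a point): Centre of the open mouth of the socket, 109 mm above the bench: an upright grey round tower, outer diameter 86 mm, with a 62 mm bore, in the middle of a 150 x 130 x 14 mm steel plate fixed to the bench. z up. A steel plug (58 mm disc, 12 mm thick) carrying the lifting eye slides up and down in the bore.
- plug_top (a point): Centre of the plug's top face, on the bore axis, z up; moves with the plug. On it stands the eye: a loop of 5 mm bar across the axis, 25 mm wide inside; its flat top bar (18 mm long, centred on the axis) is 25.5 mm above this point below and 30.5 mm above. The eye swivels stiffly (0.03 N m); its direction varies and is NOT reported: feel for it or look from above. Both sides are alike.
- plug (a joint): How far the plug is drawn up, m: 0 bottom, 0.074 at its firm upper stop. At 0 its top face is 77 mm below the mouth, at the stop 3 mm below it, with the loop clear above the mouth. It starts 0 to 8 mm up. It stays where it is left: drawing takes about 7 N of friction plus some 2 N of weight. It cannot come out.
- hook_grip (a point): Centre of the pull hook's wooden handle, 24 x 24 x 66 mm, faces square to this point's x and y, z up along it. The hook is loose, 0.18 kg. Below the handle: a 38 mm round collar, its underside 39 mm below this point, then a straight 6 mm shank. At the start it hangs by the collar in the stand's fork.
- hook_foot (a point): Foot of the hook's shank, on the shank's axis at the height of the beak's axis, 149 mm below the centre of the handle; axes as hook_grip. The beak, a 5 mm bar, runs from here along +x and its tip turns up: the tip reaches 18 mm from the shank's axis, its top is 7.5 mm above this point; the throat between shank and tip is 10 mm wide.
- stand_seat (a point): Where the collar rests on the fork of the stand, a fixed dark steel bracket: upper face of the fork, 140 mm above the bench. The fork is 70 mm wide, 8 mm thick; its 16 mm slot runs along this point's y, closed 12 mm behind (+y), open in front (-y; prongs end 32 mm in front). Lift the hook a little and slide it out along -y; it goes back the same way, at any yaw.
- bolt: loose steel hexagon bolt, 22 x 69 x 19 mm, lying near the fixture; origin at its underside; leave it alone
- bushing: loose brass-coloured bushing, diameter 32 mm, 28 mm tall, near the fixture; origin at its underside; leave it alone
- block: loose wood block, 62 x 130 x 42 mm, near the fixture; origin at its underside; leave it alone
There are look-alikes about, which are no part of the job. Leave any pink or yellow look-alike of the part that bears stand_seat alone.

How it is judged:
By the outcome, as a careful person would: the job done as asked, in the order asked, and still so for the second after the job is handed in, with the robot touching nothing.
It also fails if it takes over 72 s, if anything falls off the work surface, if the arm or the gripper's body presses on something with over 40 N, if the wrist force passes 120 N, or if a joint passes its speed limit or range.

## Robot

A 7-joint arm with a two-finger parallel gripper is mounted at the origin on a cart in front of the work surface, level with it; the furniture and walls round the work are solid. World frame = base frame: x ahead of the robot, y to its left, z up, the work surface at z = 0. Lengths are in m, angles in rad, forces in N, time in s.
With the tool pointing down it reaches from about 0.4 to 0.875 m from the base axis. Payload 6.5 kg.
Tool frame: the origin (TCP) lies at the very end of the fingers, on their centre line; the grasp point (between the pads) lies 19 mm behind it; y points along the fingers, z is the direction in which the jaws open and shut, and the axes are right-handed (so a half turn about y gives the same grasp; the last joint's range is limited). The gripper opens to 88 mm and grips with 3 to 60 N. Pads are 18 mm wide; open, the fingers measure 123 mm over their backs; the gripper's body (75 mm by 187 mm) begins 45 mm behind the grasp point.
Start: joints at [-1.378, 0.536, -0.004, 1.538, 0.003, 1.067, -0.071], TCP at [0.166, 0.628, 0.239] pointing down, gripper open.
Joint ranges: [-2.7, 2.7], [-0.37, 2.16], [-1.27, 1.26], [0.24, 2.4], [-1.31, 4.45], [0.19, 1.91], [-2.76, 2.76]. Speed limits (rad/s): [2.39, 2.39, 3.14, 3.14, 3.14, 3.14, 3.14].

## Interface

Orientations are given as a unit quaternion [x, y, z, w].
In Python, from workcell import telemetry, eyes, ticket gives the robot as it stands.
- The arm moves only by the tool drive_tool, never from a script. Its argument "increments" is a list of rows, each a list of 4 numbers: the shift along the tool's x, y, z in m, then the turn about the tool's y in degrees. In form: [[tx, ty, tz, turn], ...]. A call has exactly 8 rows; each row shifts and turns the commanded pose from where the row before left it, along the tool's axes as they then stand; what a row does not reach is not made up. A row lasts 1/12 s, in which the tool goes at most 41.7 mm and 7.16 degrees, less where a joint would pass 70% of its speed; a pose out of reach is approached as far as the arm can. A call is refused whole if a number of a shift passes 0.0417 or a number of a turn 7.16, either way. A call with a gripper value outside its range is refused whole. "gripper" is the gripper command: -1 is shut, 1 is fully open, values between are in proportion, set as the call begins (left out, the last holds). The fingers move at their own pace and stop on an object; the grip force is fixed at half the most. Time passes only in rows, so rows that do not move let the fingers close, or fill a call up. It gives the time, the measured TCP pose, the force and the opening at its end, in the units of the state.
- telemetry.get_obs(): the state, without advancing time (a new reading comes with each control period).
- eyes.capture(name): name is "side" or "top" or "wrist"; returns a dict with "pixels" (420x560x3 uint8, red, green, blue), "fov_y" (degrees; the focal length in pixels is half the picture's height over the tangent of half this angle, whatever the lens; pixels are square), "cx", "cy" (the principal point, pixels), "k1" (the pictures are not rectified: a ray, as slopes to the right and down, at radius r is drawn at 1 + k1 r^2 times it, then the intrinsics apply), "R" (3x3) and "t" (3): a world point X has camera coordinates R X + t. Camera axes: x right, y down, z forward; pixel columns grow to the right and rows downward; lengths in m; the calibration is good to about 2 mm. A picture is of the moment at which its call begins. There is no depth.
- ticket.sign_off(): hands the job in, once; it reports no verdict.
The state is a dict: "time_s": time; "joint_pos": joint angles; "dq": joint speeds; "effort": joint torques, N m; "tcp_pos": TCP position; "tool_rot": TCP orientation; "ft_force": force on the tool from outside, world axes, zero at the start; "moment": the same for the moment, N m; "grip_width": finger opening in m.
Only numpy, scipy, OpenCV 4.12 (cv2) and the standard library are available. Lean on these libraries where they do the work, as an engineer would, in place of code of your own. Each camera call takes 0.05 s, during which the arm holds its last target. There are 200 camera calls.

## Working session

There is one attempt and no reset: what is moved stays moved. The work goes in short steps, Python scripts to look and compute and a tool call to move; the robot and the scene stay as the last step left them, time stands still between calls to the robot, and variables do not carry over. Pictures are saved under pics/ and viewed, about 8 in all and at most 12, crops included, and the job is handed in when it is done.

Besides the shell and the picture viewer there is one more tool, called after "Call:" as a command line: name --pt "numbers of a row" for each row, then --argument value for the rest. drive_tool: Moves the arm, as the interface text tells. Its arguments: {"type":"object","properties":{"increments":{"type":"array","items":{"type":"array","items":{"type":"number"}}},"gripper":{"type":"number"}},"required":["increments"]}

```bash
ls; mkdir -p pics; cat > h.py <<'E'
import numpy as np, cv2, pickle
from workcell import telemetry, eyes, ticket
def cap(n,f):
    c=eyes.capture(n); cv2.imwrite(f'pics/{f}.png',c['pixels'][:,:,::-1]); pickle.dump(c,open(f'pics/{f}.pkl','wb')); return c
def load(f): return pickle.load(open(f'pics/{f}.pkl','rb'))
def K(c):
    f=210/np.tan(np.radians(c['fov_y'])/2); return f
def ray(c,u,v):
    f=K(c); d=np.array([(u-c['cx'])/f,(v-c['cy'])/f]); s=d.copy()
    for _ in range(20): s=d/(1+c['k1']*(s@s))
    R=np.array(c['R']);t=np.array(c['t']); return -R.T@t, R.T@np.array([s[0],s[1],1])
def atz(c,u,v,z):
    o,d=ray(c,u,v); return o+d*(z-o[2])/d[2]
def proj(c,X):
    p=np.array(c['R'])@np.array(X)+np.array(c['t']); s=p[:2]/p[2]; s=s*(1+c['k1']*(s@s)); f=K(c); return s*f+[c['cx'],c['cy']]
def tri(a,b):
    (o1,d1),(o2,d2)=a,b; A=np.stack([d1,-d2],1); k=np.linalg.lstsq(A,o2-o1,rcond=None)[0]
    p,q=o1+d1*k[0],o2+d2*k[1]; return (p+q)/2,np.linalg.norm(p-q)
def toolvec(dw):
    from scipy.spatial.transform import Rotation as Ro
    return Ro.from_quat(telemetry.get_obs()['tool_rot']).as_matrix().T@np.array(dw)
E
python3 - <<'E'
from h import *
cs=[cap(n,n+'0') for n in('top','side','wrist')]
cv2.imwrite('pics/a.png',cv2.resize(np.vstack([np.hstack([cs[0]['pixels'],cs[1]['pixels']])])[:,:,::-1],(800,300)))
for c in cs: print(c['fov_y'],c['cx'],c['cy'],c['k1'],np.round(-np.array(c['R']).T@c['t'],3),np.round(c['R'],2).tolist())
o=telemetry.get_obs();print(o)
E
```

```text
pics
42.16720996456143 279.9913929190208 206.954447455767 -0.14831395227043023 [0.311 0.067 1.498] [[-0.03, -1.0, -0.02], [-0.98, 0.03, -0.17], [0.18, 0.01, -0.98]]
50.88601019428501 284.8030046415047 213.97696289471548 -0.12212263926905857 [ 0.463 -0.839  0.486] [[0.99, -0.1, 0.0], [-0.03, -0.35, -0.94], [0.1, 0.93, -0.35]]
66.11162479841013 273.9969048892828 211.94849349654007 -0.07729144776584743 [0.084 0.649 0.385] [[0.26, 0.97, -0.0], [0.92, -0.24, 0.32], [0.31, -0.08, -0.95]]
{'time_s': 0.15, 'joint_pos': array([-1.3781673 ,  0.5369656 , -0.00441126,  1.5385981 ,  0.00263399,
        1.06732602, -0.07121468]), 'dq': array([ 0.00140129, -0.00310078, -0.00031639, -0.00339525, -0.00049224,
        0.00215745,  0.00080967]), 'effort': array([ 9.78635217e-04, -5.71326256e+01,  9.91548076e-01, -2.51827222e+01,
       -5.61426091e-02,  1.52180507e-02,  1.07011256e-04]), 'tcp_pos': array([0.16628182, 0.62789911, 0.23807657]), 'tool_rot': array([ 0.70165261, -0.09124652,  0.09122802, -0.70073899]), 'ft_force': array([ 0.63655152, -0.28383988, -0.1000564 ]), 'moment': array([ 0.02207568, -0.00199003,  0.02630273]), 'grip_width': 0.08834241160178241}
```

View pics/top0.png

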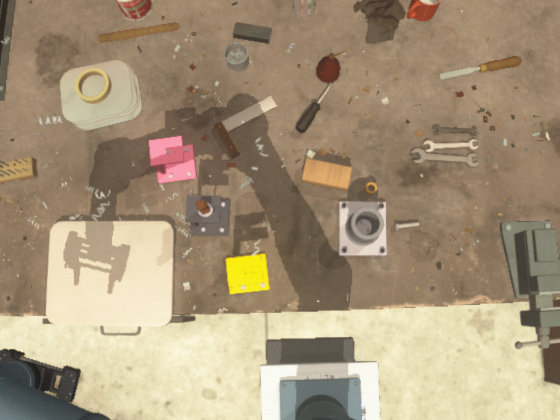

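View pics/side0.png

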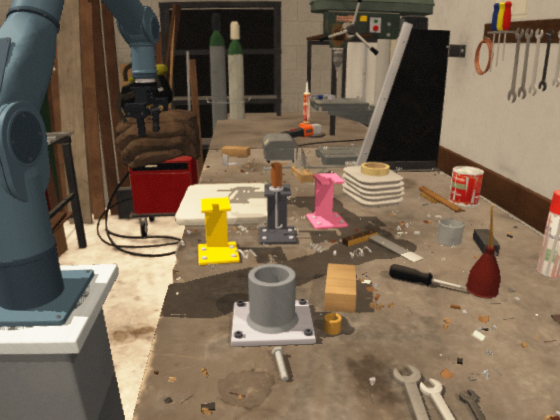

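Top view: the dark stand with the wooden handle is at (205,210), the tower at (365,225). Candidate stands are pink (172,160), yellow (247,273) and dark (208,213). I choose the dark one, since it holds the hook. Next is a close crop.

```bash
python3 - <<'E'
from h import *
t=load('top0');s=load('side0')
a=cv2.resize(t['pixels'][180:250,175:245],(400,400),interpolation=cv2.INTER_CUBIC)
b=cv2.resize(t['pixels'][190:260,330:400],(400,400),interpolation=cv2.INTER_CUBIC)
c=cv2.resize(s['pixels'][155:255,240:340],(400,400),interpolation=cv2.INTER_CUBIC)
d=cv2.resize(s['pixels'][250:350,225:325],(400,400),interpolation=cv2.INTER_CUBIC)
# 200 tall each to stay <=800x600 -> 2x2 at 390x300? keep square 300
g=lambda x:cv2.resize(x,(300,300),interpolation=cv2.INTER_AREA)
im=np.vstack([np.hstack([g(a),g(b)]),np.hstack([g(c),g(d)])])
cv2.imwrite('pics/crop1.png',im[:,:,::-1])
print(atz(t,203,205,.2),atz(t,365,225,.109),atz(t,208,213,0))
E
```

```text
[0.55302273 0.27371014 0.2       ] [ 0.50390176 -0.13001148  0.109     ] [0.56709734 0.29153566 0.        ]
```

View pics/crop1.png

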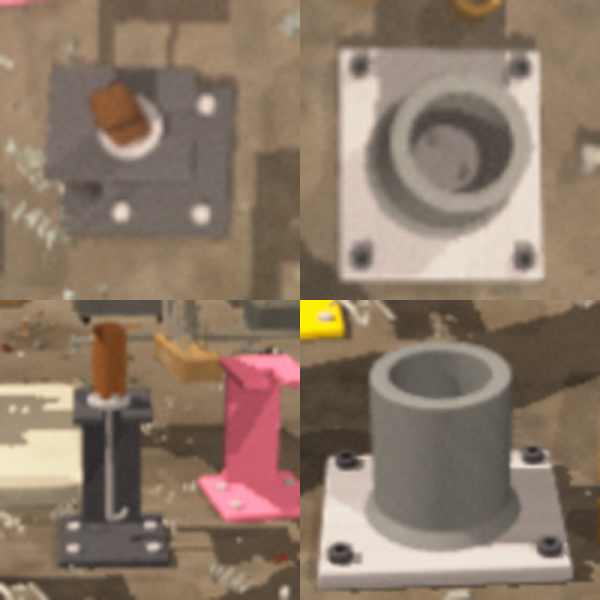

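The crop confirms it: the hook hangs in the dark stand (collar at about (205,210) top, (276,188) side), with the slot open towards the side camera. The loop is faintly visible in the bore.

```bash
python3 - <<'E'
from h import *
t=load('top0');s=load('side0')
print(tri(ray(t,205.3,209.9),ray(s,276,188)),tri(ray(t,201.4,202.9),ray(s,276,164)))
print(atz(t,205.3,209.9,.145),atz(t,201.4,202.9,.212))
# rim centre: circle outer in crop (460,142)-> 
print(atz(t,330+160/4.286,190+141/4.286,.109), tri(ray(t,330+160/4.286,190+141/4.286),ray(s,225+140/3,250+73/3)))
p=np.array([.555,.275,.30]);o=telemetry.get_obs()
from scipy.spatial.transform import Rotation as Ro
print(np.round(Ro.from_quat(o['tool_rot']).as_matrix(),3)); print(toolvec(p-o['tcp_pos']))
E
```

```text
(array([0.5522859 , 0.27679865, 0.14398863]), np.float64(0.003230956724543919)) (array([0.5553098 , 0.27603339, 0.20985101]), np.float64(0.0023013681972688304))
[0.55046665 0.27664442 0.145     ] [0.55607042 0.27567805 0.212     ]
[ 0.50916866 -0.13634772  0.109     ] (array([ 0.51031553, -0.13633813,  0.10917155]), np.float64(0.0023192637551836827))
[[ 0.967 -0.     0.256]
 [-0.256 -0.001  0.967]
 [ 0.    -1.    -0.001]]
[ 0.46609092 -0.0615473  -0.24175462]
```

Call:
drive_tool --pt "0.029 -0.008 -0.015 0" --pt "0.029 -0.008 -0.015 0" --pt "0.029 -0.008 -0.015 0" --pt "0.029 -0.008 -0.015 0" --pt "0.029 -0.008 -0.015 0" --pt "0.029 -0.008 -0.015 0" --pt "0.029 -0.008 -0.015 0" --pt "0.029 -0.004 -0.015 0" --gripper 1

```text
time_s: 0.82
tcp_pos: [0.3611, 0.4519, 0.2996]
tool_rot: [-0.701, 0.091, -0.091, 0.701]
ft_force: [0.9, 0.1, -0.4]
grip_width: 0.0885
```

Call:
drive_tool --pt "0.029 0 -0.015 0" --pt "0.029 0 -0.015 0" --pt "0.029 0 -0.015 0" --pt "0.029 0 -0.015 0" --pt "0.029 0 -0.015 0" --pt "0.029 0 -0.015 0" --pt "0.02 0 -0.01 0" --pt "0 0 0 0"

```text
time_s: 1.48
tcp_pos: [0.5259, 0.301, 0.2985]
tool_rot: [0.702, -0.093, 0.095, -0.7]
ft_force: [0.4, -0.5, -0.9]
grip_width: 0.0879
```

```bash
python3 - <<'E'
from h import *
c=cap('wrist','w1');o=telemetry.get_obs();print(o['time_s'],o['tcp_pos'],o['tool_rot'],o['joint_pos'],o['ft_force'])
print('cam',-np.array(c['R']).T@c['t'],proj(c,[.5555,.2758,.212]),proj(c,[.5522,.2768,.145]),proj(c,o['tcp_pos']))
E
```

```text
1.5333 [0.52373161 0.30381191 0.29840004] [ 0.70143754 -0.09282989  0.09326932 -0.70047757] [-0.71261558  0.40465769  0.15171306  1.60344412 -0.06398355  1.13884163
  0.76069745] [-0.75034891  0.51470153 -0.82847729]
cam [0.44353179 0.32348132 0.44498906] [254.36723912 259.76627199] [258.38813084 225.5374198 ] [279.03291299 271.41738878]
```

View pics/w1.png

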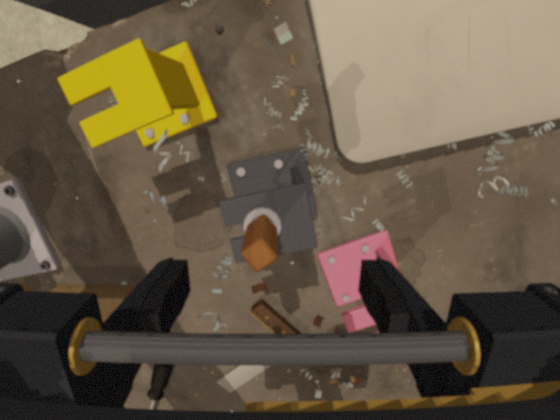

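The wrist view shows the hook in the dark stand: collar at (262,222), handle top near (261,255). The yellow stand is at (130,95) and the pink one at (360,270). I'll zoom in for the handle yaw.

```bash
python3 - <<'E'
from h import *
c=load('w1')
cv2.imwrite('pics/w1c.png',cv2.resize(c['pixels'][145:285,205:345],(600,600),interpolation=cv2.INTER_CUBIC)[:,:,::-1])
E
```

```text
(no output)
```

View pics/w1c.png

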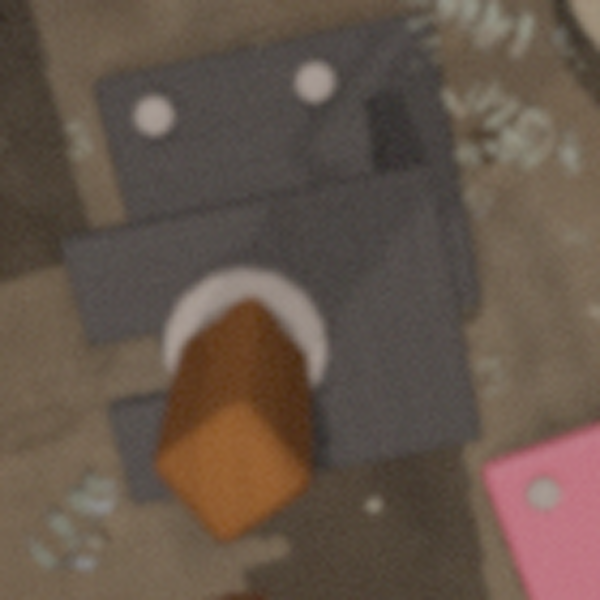

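```bash
python3 - <<'E'
from h import *
c=load('w1'); k=140/600
P=lambda u,v,z: atz(c,205+u*k,145+v*k,z)
q=np.array([P(*p,.212) for p in [(157,465),(237,403),(312,480),(226,542)]]);print(q.round(4),'centre',q.mean(0))
for i in range(4):
    d=q[(i+1)%4]-q[i];print(np.linalg.norm(d[:2]),np.degrees(np.arctan2(d[1],d[0])))
f=np.array([P(*p,.14) for p in [(65,240),(135,500),(475,437)]]);print(f.round(4))
d=f[1]-f[0];print('front edge',np.linalg.norm(d),np.degrees(np.arctan2(d[1],d[0])));d=f[2]-f[1];print('side edge',np.linalg.norm(d),np.degrees(np.arctan2(d[1],d[0])))
print('collar',P(245,345,.146))
E
```

```text
[[0.5475 0.2675 0.212 ]
 [0.5393 0.2855 0.212 ]
 [0.5581 0.2947 0.212 ]
 [0.5665 0.2754 0.212 ]] centre [0.55281491 0.28077802 0.212     ]
0.019724390884916752 114.56039232198172
0.02092450837675151 26.020188558372126
0.021011776366227794 -66.41225785306675
0.020574761081579764 -157.5322515205494
[[0.519  0.2468 0.14  ]
 [0.5873 0.2422 0.14  ]
 [0.5927 0.3269 0.14  ]]
front edge 0.06844316626400733 -3.8597753586808197
side edge 0.0849463359528234 86.34588088996766
collar [0.55278905 0.28059209 0.146     ]
```

Call:
drive_tool --pt "0 0 0 6.3" --pt "0 0 0 6.3" --pt "0 0 0 6.3" --pt "0 0 0 6.3" --pt "0 0 0 6.3" --pt "0 0 0 6.3" --pt "0 0 0 6.3" --pt "0 0 0 6.3"

```text
time_s: 2.2
tcp_pos: [0.5205, 0.3081, 0.2984]
tool_rot: [0.595, -0.382, 0.382, -0.595]
ft_force: [-0.4, 0.4, -0.6]
grip_width: 0.0883
```

```bash
cat >> h.py <<'E'
def yaw():
    from scipy.spatial.transform import Rotation as Ro
    R=Ro.from_quat(telemetry.get_obs()['tool_rot']).as_matrix(); return np.degrees(np.arctan2(R[1,2],R[0,2])),R
def st(target=None):
    o=telemetry.get_obs();y,R=yaw()
    print('t',round(o['time_s'],2),'tcp',o['tcp_pos'].round(4),'yaw',round(y,1),'down',R[:,1].round(4),'F',o['ft_force'].round(1),'M',o['moment'].round(2),'w',round(o['grip_width'],4),'q7',round(o['joint_pos'][6],2))
    if target is not None: print('tool d',toolvec(np.array(target)-o['tcp_pos']).round(4))
E
python3 - <<'E'
from h import *
st([.553,.2785,.165])
E
```

```text
t 2.2 tcp [0.5205 0.3081 0.2984] yaw 24.6 down [-1.1e-03  4.0e-04 -1.0e+00] F [-0.4  0.4 -0.6] M [-0.08  0.06 -0.02] w 0.0883 q7 -0.06
tool d [0.0406 0.1334 0.0173]
```

Call:
drive_tool --pt "0.0135 0 0.0058 0" --pt "0.0135 0 0.0058 0" --pt "0.0135 0 0.0058 0" --pt "0 0.015 0 0" --pt "0 0.025 0 0" --pt "0 0.025 0 0" --pt "0 0.015 0 0" --pt "0 0 0 0"

```text
time_s: 2.87
tcp_pos: [0.5513, 0.2778, 0.2149]
tool_rot: [0.598, -0.382, 0.379, -0.594]
ft_force: [-1.7, -0.7, -0.6]
grip_width: 0.088
```

```bash
python3 - <<'E'
from h import *
st([.553,.2785,.163]);c=cap('wrist','w2')
cv2.imwrite('pics/w2c.png',cv2.resize(c['pixels'][120:420,80:480],(800,600))[:,:,::-1])
E
```

```text
t 2.87 tcp [0.5513 0.2778 0.2149] yaw 24.9 down [-0.0064 -0.0026 -1.    ] F [-1.7 -0.7 -0.6] M [-0.05  0.05 -0.01] w 0.088 q7 0.05
tool d [0.0001 0.0519 0.0022]
```

View pics/w2c.png

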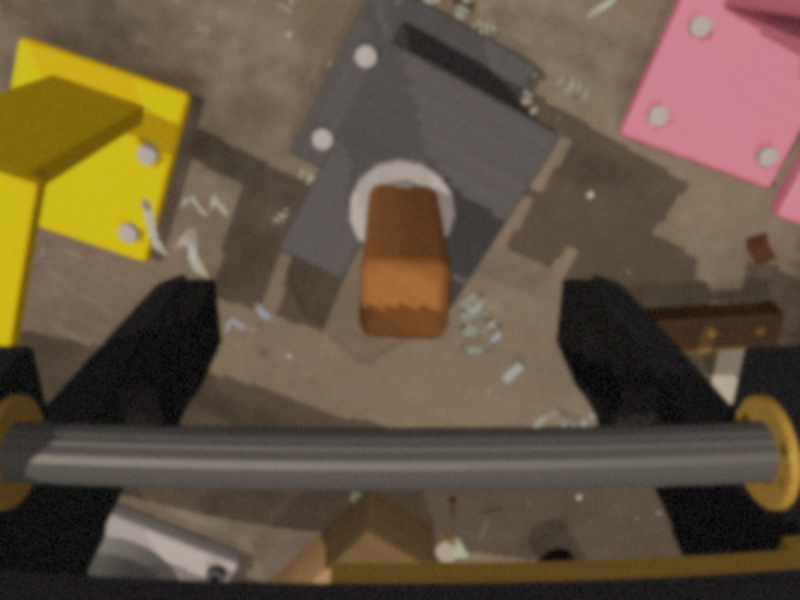

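The jaws straddle the handle squarely: top at (405,300), fingertips at about (215,285) and (565,285) in the crop. I'll go down and close.

Call:
drive_tool --pt "0 0.02 0.0015 0" --pt "0 0.02 0.0015 0" --pt "0 0.0115 0 0" --pt "0 0 0 0" --pt "0 0 0 0" --pt "0 0 0 0" --pt "0 0 0 0" --pt "0 0 0 0"

```text
time_s: 3.58
tcp_pos: [0.5579, 0.2788, 0.1684]
tool_rot: [-0.595, 0.381, -0.381, 0.596]
ft_force: [0.1, 0.4, 0.4]
grip_width: 0.0883
```

Call:
drive_tool --pt "0 0 0 0" --pt "0 0 0 0" --pt "0 0 0 0" --pt "0 0 0 0" --pt "0 0 0 0" --pt "0 0 0 0" --pt "0 0 0 0" --pt "0 0 0 0" --gripper -1

```text
time_s: 4.25
tcp_pos: [0.5573, 0.2784, 0.1672]
tool_rot: [0.596, -0.381, 0.381, -0.596]
ft_force: [-0.5, -0.1, 0.7]
grip_width: 0.0368
```

```bash
python3 - <<'E'
from h import *
st([.553,.2785,.160])
E
```

```text
t 4.25 tcp [0.5573 0.2784 0.1672] yaw 24.8 down [-0.e+00 -1.e-04 -1.e+00] F [-0.5 -0.1  0.7] M [-0.05 -0.01  0.  ] w 0.0368 q7 0.07
tool d [-0.0019  0.0072 -0.0039]
```

Call:
drive_tool --pt "0 0.005 -0.002 0" --pt "0 0 0 0" --pt "0 0 0 0" --pt "0 0 0 0" --pt "0 0 0 0" --pt "0 0 0 0" --pt "0 0 0 0" --pt "0 0 0 0"

```text
time_s: 4.92
tcp_pos: [0.5555, 0.2776, 0.1622]
tool_rot: [0.596, -0.381, 0.381, -0.596]
ft_force: [-1.0, -0.9, -2.2]
grip_width: 0.0238
```

```bash
python3 - <<'E'
from h import *
st([.553,.2785,.160])
E
```

```text
t 4.92 tcp [0.5555 0.2776 0.1622] yaw 24.8 down [-0. -0. -1.] F [-1.  -0.9 -2.2] M [-0.08 -0.03 -0.01] w 0.0238 q7 0.07
tool d [-0.0019  0.0022 -0.0019]
```

Gripped, 23.8 mm wide. I'll lift 12 mm, then slide out along the slot.

Call:
drive_tool --pt "0 -0.006 0 0" --pt "0 -0.006 0 0" --pt "0 0 0 0" --pt "0.0176 0 -0.0096 0" --pt "0.0176 0 -0.0096 0" --pt "0.0176 0 -0.0096 0" --pt "0.0176 0 -0.0096 0" --pt "0 0 0 0"

```text
time_s: 5.58
tcp_pos: [0.5506, 0.1922, 0.1747]
tool_rot: [0.595, -0.382, 0.383, -0.594]
ft_force: [0.0, -1.2, -1.9]
grip_width: 0.0238
```

```bash
python3 - <<'E'
from h import *
st([.537,-.195,.30])
E
```

```text
t 5.58 tcp [0.5506 0.1922 0.1747] yaw 24.5 down [ 3.0e-04 -2.7e-03 -1.0e+00] F [ 0.  -1.2 -1.9] M [-0.16  0.01 -0.  ] w 0.0238 q7 0.18
tool d [ 0.3471 -0.1243 -0.1727]
```

Call:
drive_tool --pt "0 -0.04 0 0" --pt "0 -0.04 0 0" --pt "0 -0.04 0 0" --pt "0.029 -0.004 -0.0144 0" --pt "0.029 0 -0.0144 0" --pt "0.029 0 -0.0144 0" --pt "0.029 0 -0.0144 0" --pt "0.029 0 -0.0144 0"

```text
time_s: 6.25
tcp_pos: [0.5455, 0.0347, 0.2988]
tool_rot: [-0.595, 0.381, -0.381, 0.596]
ft_force: [0.1, -0.6, -1.5]
grip_width: 0.0237
```

Call:
drive_tool --pt "0.029 0 -0.0144 0" --pt "0.029 0 -0.0144 0" --pt "0.029 0 -0.0144 0" --pt "0.029 0 -0.0144 0" --pt "0.029 0 -0.0144 0" --pt "0.029 0 -0.0144 0" --pt "0.029 0 -0.0144 0" --pt "0 0 0 0"

```text
time_s: 6.92
tcp_pos: [0.5377, -0.1986, 0.2991]
tool_rot: [0.595, -0.383, 0.385, -0.593]
ft_force: [-0.3, -0.6, -1.7]
grip_width: 0.0238
```

Call:
drive_tool --pt "0 0 0 0" --pt "0 0 0 0" --pt "0 0 0 0" --pt "0 0 0 0" --pt "0 0 0 0" --pt "0 0 0 0" --pt "0 0 0 0" --pt "0 0 0 0"

```text
time_s: 7.58
tcp_pos: [0.5392, -0.1905, 0.2983]
tool_rot: [-0.596, 0.381, -0.381, 0.596]
ft_force: [0.7, -0.1, -2.4]
grip_width: 0.0241
```

```bash
python3 - <<'E'
from h import *
st([.537,-.195,.30]);c=cap('wrist','w3');t=cap('top','t3')
print(proj(c,[.510,-.136,.109]),proj(t,[.510,-.136,.109]),-np.array(c['R']).T@c['t'])
u,v=proj(c,[.510,-.136,.09]).astype(int)
v0=max(0,min(v-75,270));u0=max(0,min(u-100,360));print(u0,v0)
a=cv2.resize(c['pixels'],(560,420));b=cv2.resize(c['pixels'][v0:v0+150,u0:u0+200],(800,600),interpolation=cv2.INTER_CUBIC)
cv2.imwrite('pics/w3c.png',b[:,:,::-1])
E
```

```text
t 7.58 tcp [ 0.5392 -0.1905  0.2983] yaw 24.8 down [ 1.e-04  0.e+00 -1.e+00] F [ 0.7 -0.1 -2.4] M [-0.07  0.1  -0.05] w 0.0241 q7 0.87
tool d [ 0.0031 -0.0017 -0.0038]
[271.53047858 126.45309007] [367.17895412 222.58357344] [ 0.50303499 -0.11423157  0.44496393]
171 50
```

View pics/w3c.png

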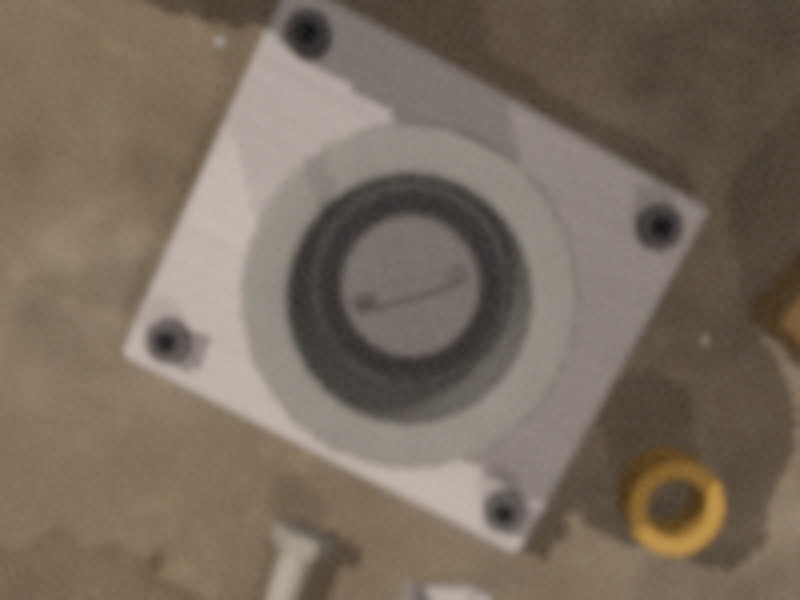

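The view straight down the bore is clear: outer rim centre at crop (408,295), eye bar from about (365,302) to (460,277).

```bash
python3 - <<'E'
from h import *
c=load('w3');k=.25
P=lambda u,v,z: atz(c,171+u*k,50+v*k,z)
print('mouth',[P(408.5,295,.109),[P(242,295,.109),P(575,295,.109)],(P(408,124,.109)+P(408,466,.109))/2])
a,b=P(365,303,.062),P(460,278,.062);d=b-a
print(a,b,(a+b)/2,np.degrees(np.arctan2(d[1],d[0])),np.linalg.norm(d))
t=load('t3');im=cv2.resize(t['pixels'][188:262,330:404],(592,592),interpolation=cv2.INTER_CUBIC);cv2.imwrite('pics/t3c.png',im[:,:,::-1])
g=cv2.GaussianBlur(cv2.cvtColor(im,cv2.COLOR_RGB2GRAY),(0,0),3)
E
```

```text
mouth [array([ 0.51034911, -0.13289023,  0.109     ]), [array([ 0.47200511, -0.15043435,  0.109     ]), array([ 0.54858313, -0.11514444,  0.109     ])], array([ 0.51082072, -0.13422193,  0.109     ])]
[ 0.50090236 -0.14280184  0.062     ] [ 0.52280795 -0.12495952  0.062     ] [ 0.51185515 -0.13388068  0.062     ] 39.16316137007493 0.02825249159937221
```

```bash
python3 - <<'E'
from h import *
c=load('w3');p=np.array([.5392,-.1905,.2983-.1322])
u,v=proj(c,p);print(u,v,proj(c,p+[.0163,.0075,.005]),proj(c,[.5392,-.1905,.2983-.022]))
u0=int(u)-60;v0=int(v)-50;u0=max(0,u0);v0=min(v0,320);print(u0,v0)
a=cv2.resize(c['pixels'][v0:v0+100,u0:u0+120],(720,600),interpolation=cv2.INTER_CUBIC);cv2.imwrite('pics/w3f.png',a[:,:,::-1])
w=load('w2');print(atz(w,80+203,120+148.5,.212))
E
```

```text
275.278018195462 201.01216544345456 [295.4984183  202.66521903] [275.82894688 256.1081295 ]
215 151
[0.553649   0.28145807 0.212     ]
```

View pics/w3f.png

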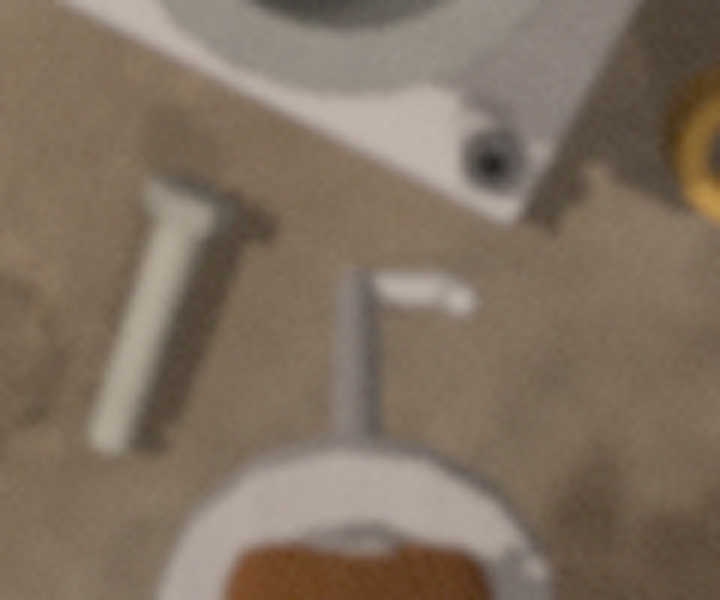

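Call:
drive_tool --pt "0 0 0 7.1" --pt "0 0 0 7.1" --pt "0 0 0 7.1" --pt "0 0 0 7.1" --pt "0 0 0 7.1" --pt "0 0 0 7.1" --pt "0 0 0 7.1" --pt "0 0 0 7.1"

```text
time_s: 8.35
tcp_pos: [0.5391, -0.1908, 0.2983]
tool_rot: [0.341, -0.62, 0.62, -0.341]
ft_force: [0.4, -0.7, -2.2]
grip_width: 0.0241
```

Call:
drive_tool --pt "0 0 0 7" --pt "0 0 0 7" --pt "0 0 0 5" --pt "0 0 0 0" --pt "0 0 0 0" --pt "0 0 0 0" --pt "0 0 0 0" --pt "0 0 0 0"

```text
time_s: 9.02
tcp_pos: [0.5391, -0.1909, 0.2983]
tool_rot: [-0.236, 0.666, -0.666, 0.236]
ft_force: [-0.6, 0.2, -1.5]
grip_width: 0.0241
```

```bash
python3 - <<'E'
from h import *
c=load('w3');f=atz(c,274.7,198.2,.1661);y=np.radians(24.8)
e=f[:2]-[.5392,-.1905];print('offset tool x,z',e@[np.sin(y),-np.cos(y)],e@[np.cos(y),np.sin(y)])
yw,R=yaw()
m=np.array([.5105,-.1337,0]);foot=m-R[:,2]*.024
tcp=foot-R[:,0]*(e@[np.sin(y),-np.cos(y)])-R[:,2]*(e@[np.cos(y),np.sin(y)]);tcp[2]=.125+.1322
print(tcp);st(tcp)
E
```

```text
offset tool x,z -0.002643381817581229 -0.0005209631387363876
[ 0.49365895 -0.11712799  0.2572    ]
t 9.02 tcp [ 0.5391 -0.1909  0.2983] yaw -51.0 down [ 2.e-04  2.e-04 -1.e+00] F [-0.6  0.2 -1.5] M [-0.05  0.14  0.02] w 0.0241 q7 -0.33
tool d [-0.0111  0.0411 -0.0859]
```

Call:
drive_tool --pt "-0.0028 0 -0.0215 0" --pt "-0.0028 0 -0.0215 0" --pt "-0.0028 0 -0.0215 0" --pt "-0.0028 0 -0.0215 0" --pt "0 0.02 0 0" --pt "0 0.02 0 0" --pt "0 0 0 0" --pt "0 0 0 0"

```text
time_s: 9.68
tcp_pos: [0.4932, -0.117, 0.2581]
tool_rot: [-0.236, 0.667, -0.666, 0.235]
ft_force: [-0.3, -0.4, -1.3]
grip_width: 0.0239
```

Call:
drive_tool --pt "0 0 0 0" --pt "0 0 0 0" --pt "0 0 0 0" --pt "0 0 0 0" --pt "0 0 0 0" --pt "0 0 0 0" --pt "0 0 0 0" --pt "0 0 0 0"

```text
time_s: 10.35
tcp_pos: [0.4937, -0.1169, 0.2582]
tool_rot: [-0.236, 0.667, -0.667, 0.236]
ft_force: [-0.1, -0.2, -1.3]
grip_width: 0.0238
```

```bash
python3 - <<'E'
from h import *
st([ 0.49365895,-0.11712799,0.2572]);c=cap('wrist','w4')
o=telemetry.get_obs();p=o['tcp_pos'].copy();p[2]-=.1322
u,v=proj(c,[.5105,-.1337,.1]);print(u,v,proj(c,p))
u0=int(max(0,u-80));v0=int(max(0,v-60));print(u0,v0)
a=cv2.resize(c['pixels'][v0:v0+120,u0:u0+160],(800,600),interpolation=cv2.INTER_CUBIC);cv2.imwrite('pics/w4c.png',a[:,:,::-1])
E
```

```text
t 10.35 tcp [ 0.4937 -0.1169  0.2582] yaw -51.0 down [-0.  0. -1.] F [-0.1 -0.2 -1.3] M [-0.05  0.19  0.03] w 0.0238 q7 -0.46
tool d [0.0002 0.001  0.0002]
298.88509563568283 189.5536486256276 [274.72979479 199.61375991]
218 129
```

View pics/w4c.png

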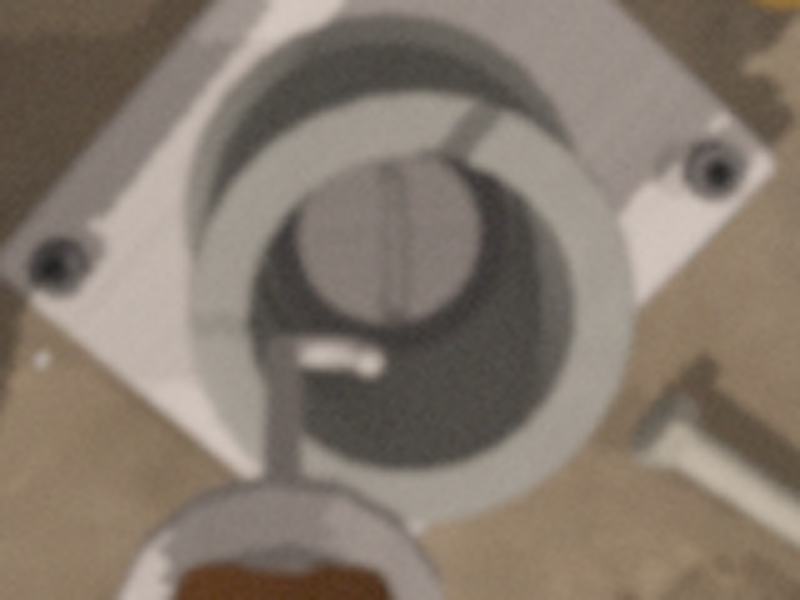

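The hook is over the bore with the beak perpendicular to the eye bar. Crop positions: rim centre (412,310), foot (285,350), bar centre (394,243).

```bash
python3 - <<'E'
from h import *
c=load('w4');P=lambda u,v,z: atz(c,218+u/5,129+v/5,z)
yw,R=yaw();f=P(285,350,.126);m=P(412,310,.109);b=P(394,243,.064)
x,z=R[:,0],R[:,2]
for n,q in(('mouth',m),('bar',b)): print(n,q,'rel foot tool x,z',(q-f)@x,(q-f)@z)
print(P(635,310,.109)-P(190,310,.109),np.linalg.norm((P(635,310,.109)-P(190,310,.109))[:2]))
p,q=P(390,170,.064),P(398,315,.064);print('bar dir',(q-p)@x,(q-p)@z)
t=P(372,362,.131);print('tip',(t-f)@x,(t-f)@z)
# top camera
E
```

```text
mouth [ 0.51174092 -0.13368125  0.109     ] rel foot tool x,z -0.002851421859216717 0.02413627100397055
bar [ 0.5135801  -0.13154947  0.064     ] rel foot tool x,z -0.0056191854527447025 0.02363373540131415
[ 0.05326776 -0.06580481  0.        ] 0.08466243658500093
bar dir 0.031958197494289006 0.0023949552010208396
tip 0.0007387995741146833 0.015434817524241399
```

Call:
drive_tool --pt "-0.0035 0 0 0" --pt "0 0.01 0 0" --pt "0 0.01 0 0" --pt "0 0.01 0 0" --pt "0 0.01 0 0" --pt "0 0.01 0 0" --pt "0 0 0 0" --pt "0 0 0 0"

```text
time_s: 11.07
tcp_pos: [0.4959, -0.1148, 0.2075]
tool_rot: [-0.236, 0.667, -0.667, 0.235]
ft_force: [0.8, 0.2, -0.7]
grip_width: 0.0238
```

Call:
drive_tool --pt "0 0.005 0 0" --pt "0 0.005 0 0" --pt "0 0.005 0 0" --pt "0 0.005 0 0" --pt "0 0.004 0 0" --pt "0 0.003 0 0" --pt "0 0.003 0 0" --pt "0 0 0 0"

```text
time_s: 11.73
tcp_pos: [0.4961, -0.1146, 0.1777]
tool_rot: [-0.236, 0.667, -0.667, 0.236]
ft_force: [1.0, 0.2, -1.9]
grip_width: 0.0237
```

```bash
python3 - <<'E'
from h import *
st([ 0.49365895,-0.11712799,0.1787])
E
```

```text
t 11.73 tcp [ 0.4961 -0.1146  0.1777] yaw -51.0 down [-8.e-04  0.e+00 -1.e+00] F [ 1.   0.2 -1.9] M [-0.11  0.13  0.06] w 0.0237 q7 -0.37
tool d [ 0.0035 -0.001   0.0004]
```

Call:
drive_tool --pt "0 0 0.002 0" --pt "0 0 0.002 0" --pt "0 0 0.002 0" --pt "0 0 0.002 0" --pt "0 0 0.002 0" --pt "0 0 0 0" --pt "0 0 0 0" --pt "0 0 0 0"

```text
time_s: 12.4
tcp_pos: [0.5027, -0.1224, 0.1782]
tool_rot: [-0.236, 0.667, -0.667, 0.236]
ft_force: [0.2, -0.8, -1.8]
grip_width: 0.0232
```

Call:
drive_tool --pt "0 0 0.002 0" --pt "0 0 0.002 0" --pt "0 0 0.002 0" --pt "0 0 0 0" --pt "0 0 0 0" --pt "0 0 0 0" --pt "0 0 0 0" --pt "0 0 0 0"

```text
time_s: 13.07
tcp_pos: [0.5065, -0.1271, 0.1782]
tool_rot: [-0.236, 0.667, -0.667, 0.236]
ft_force: [-0.0, -0.5, -1.4]
grip_width: 0.024
```

```bash
python3 - <<'E'
from h import *
st([ 0.4961,-0.1146,0.1777])
E
```

```text
t 13.07 tcp [ 0.5065 -0.1271  0.1782] yaw -51.0 down [ 0.e+00  1.e-04 -1.e+00] F [-0.  -0.5 -1.4] M [-0.07  0.17  0.01] w 0.024 q7 -0.34
tool d [ 0.0002  0.0005 -0.0162]
```

Call:
drive_tool --pt "0 -0.0015 0 0" --pt "0 -0.0015 0 0" --pt "0 -0.0015 0 0" --pt "0 -0.0015 0 0" --pt "0 -0.0015 0 0" --pt "0 -0.0015 0 0" --pt "0 -0.0015 0 0" --pt "0 0 0 0"

```text
time_s: 13.73
tcp_pos: [0.5067, -0.1272, 0.1891]
tool_rot: [0.236, -0.667, 0.667, -0.236]
ft_force: [0.0, 0.1, -0.9]
grip_width: 0.0242
```

Call:
drive_tool --pt "0 -0.001 0 0" --pt "0 -0.001 0 0" --pt "0 -0.001 0 0" --pt "0 -0.001 0 0" --pt "0 -0.001 0 0" --pt "0 -0.001 0 0" --pt "0 -0.001 0 0" --pt "0 0 0 0"

```text
time_s: 14.4
tcp_pos: [0.5063, -0.1271, 0.1957]
tool_rot: [-0.236, 0.667, -0.666, 0.236]
ft_force: [1.6, -0.7, -10.2]
grip_width: 0.0238
```

Hooked: the load is about 9 N, the drawing friction. Drawing up.

Call:
drive_tool --pt "0 -0.002 0 0" --pt "0 -0.004 0 0" --pt "0 -0.005 0 0" --pt "0 -0.005 0 0" --pt "0 -0.005 0 0" --pt "0 -0.005 0 0" --pt "0 -0.004 0 0" --pt "0 -0.002 0 0"

```text
time_s: 15.07
tcp_pos: [0.5064, -0.1271, 0.2284]
tool_rot: [-0.236, 0.667, -0.667, 0.236]
ft_force: [-0.1, -0.3, -10.2]
grip_width: 0.0239
```

Call:
drive_tool --pt "0 -0.003 0 0" --pt "0 -0.003 0 0" --pt "0 -0.003 0 0" --pt "0 -0.003 0 0" --pt "0 -0.003 0 0" --pt "0 -0.003 0 0" --pt "0 -0.002 0 0" --pt "0 -0.001 0 0"

```text
time_s: 15.73
tcp_pos: [0.5064, -0.1271, 0.249]
tool_rot: [-0.236, 0.667, -0.667, 0.236]
ft_force: [-0.7, 0.2, -10.7]
grip_width: 0.0239
```

Call:
drive_tool --pt "0 -0.0005 0 0" --pt "0 -0.0005 0 0" --pt "0 -0.0005 0 0" --pt "0 -0.0005 0 0" --pt "0 -0.0005 0 0" --pt "0 -0.0005 0 0" --pt "0 0 0 0" --pt "0 0 0 0"

```text
time_s: 16.4
tcp_pos: [0.5065, -0.1271, 0.2518]
tool_rot: [-0.236, 0.667, -0.667, 0.236]
ft_force: [-0.6, -0.3, -10.6]
grip_width: 0.0238
```

```bash
python3 - <<'E'
from h import *
st()
E
```

```text
t 16.4 tcp [ 0.5065 -0.1271  0.2518] yaw -51.0 down [-0.e+00  1.e-04 -1.e+00] F [ -0.6  -0.3 -10.6] M [-0.01  0.17  0.  ] w 0.0238 q7 -0.43
```

Call:
drive_tool --pt "0 -0.0007 0 0" --pt "0 -0.0007 0 0" --pt "0 -0.0007 0 0" --pt "0 -0.0007 0 0" --pt "0 -0.0007 0 0" --pt "0 -0.0007 0 0" --pt "0 -0.0004 0 0" --pt "0 0 0 0"

```text
time_s: 17.07
tcp_pos: [0.5065, -0.1271, 0.2564]
tool_rot: [-0.236, 0.667, -0.667, 0.236]
ft_force: [-0.7, 0.9, -11.1]
grip_width: 0.0232
```

Call:
drive_tool --pt "0 -0.0002 0 0" --pt "0 -0.0002 0 0" --pt "0 -0.0002 0 0" --pt "0 -0.0002 0 0" --pt "0 -0.0002 0 0" --pt "0 -0.0002 0 0" --pt "0 0 0 0" --pt "0 0 0 0"

```text
time_s: 17.73
tcp_pos: [0.5065, -0.1271, 0.2575]
tool_rot: [-0.236, 0.667, -0.667, 0.236]
ft_force: [-0.1, 0.6, -11.1]
grip_width: 0.0241
```

Call:
drive_tool --pt "0 -0.0002 0 0" --pt "0 -0.0002 0 0" --pt "0 -0.0002 0 0" --pt "0 -0.0002 0 0" --pt "0 -0.0002 0 0" --pt "0 -0.0002 0 0" --pt "0 0 0 0" --pt "0 0 0 0"

```text
time_s: 18.4
tcp_pos: [0.5065, -0.1272, 0.2588]
tool_rot: [0.236, -0.667, 0.667, -0.236]
ft_force: [-0.3, -1.1, -10.6]
grip_width: 0.0236
```

Call:
drive_tool --pt "0 -0.0002 0 0" --pt "0 -0.0002 0 0" --pt "0 -0.0002 0 0" --pt "0 -0.0002 0 0" --pt "0 -0.0002 0 0" --pt "0 0 0 0" --pt "0 0 0 0" --pt "0 0 0 0"

```text
time_s: 19.07
tcp_pos: [0.5065, -0.1271, 0.2597]
tool_rot: [0.236, -0.667, 0.667, -0.236]
ft_force: [0.8, 0.1, -10.3]
grip_width: 0.0238
```

Call:
drive_tool --pt "0 -0.0002 0 0" --pt "0 -0.0002 0 0" --pt "0 -0.0002 0 0" --pt "0 -0.0002 0 0" --pt "0 -0.0002 0 0" --pt "0 0 0 0" --pt "0 0 0 0" --pt "0 0 0 0"

```text
time_s: 19.73
tcp_pos: [0.5065, -0.1271, 0.2608]
tool_rot: [0.236, -0.667, 0.667, -0.236]
ft_force: [-1.7, 0.7, -10.5]
grip_width: 0.024
```

Call:
drive_tool --pt "0 -0.0002 0 0" --pt "0 -0.0002 0 0" --pt "0 -0.0002 0 0" --pt "0 -0.0002 0 0" --pt "0 0 0 0" --pt "0 0 0 0" --pt "0 0 0 0" --pt "0 0 0 0"

```text
time_s: 20.4
tcp_pos: [0.5064, -0.1271, 0.2614]
tool_rot: [-0.236, 0.667, -0.667, 0.236]
ft_force: [-0.1, 0.2, -14.7]
grip_width: 0.0238
```

Stop reached: the reading includes about 1.7 N of hook weight, so I need about -17.7.

Call:
drive_tool --pt "0 -0.0002 0 0" --pt "0 0 0 0" --pt "0 0 0 0" --pt "0 0 0 0" --pt "0 0 0 0" --pt "0 0 0 0" --pt "0 0 0 0" --pt "0 0 0 0"

```text
time_s: 21.07
tcp_pos: [0.5064, -0.1271, 0.2616]
tool_rot: [-0.236, 0.667, -0.667, 0.236]
ft_force: [0.5, -0.2, -17.3]
grip_width: 0.0241
```

Call:
drive_tool --pt "0 0 0 0" --pt "0 0 0 0" --pt "0 0 0 0" --pt "0 0 0 0" --pt "0 0 0 0" --pt "0 0 0 0" --pt "0 0 0 0" --pt "0 0 0 0"

```text
time_s: 21.73
tcp_pos: [0.5064, -0.1271, 0.2617]
tool_rot: [-0.236, 0.667, -0.667, 0.236]
ft_force: [0.5, -0.6, -19.1]
grip_width: 0.0241
```

Call:
drive_tool --pt "0 0 0 0" --pt "0 0 0 0" --pt "0 0 0 0" --pt "0 0 0 0" --pt "0 0 0 0" --pt "0 0 0 0" --pt "0 0 0 0" --pt "0 0 0 0"

```text
time_s: 22.4
tcp_pos: [0.5064, -0.1271, 0.2617]
tool_rot: [-0.236, 0.667, -0.667, 0.236]
ft_force: [0.2, -0.7, -19.5]
grip_width: 0.0237
```

```bash
python3 - <<'E'
from h import *
st();c=cap('side','s5');cv2.imwrite('pics/s5c.png',cv2.resize(c['pixels'][190:310,200:360],(800,600),interpolation=cv2.INTER_CUBIC)[:,:,::-1])
E
```

```text
t 22.4 tcp [ 0.5064 -0.1271  0.2617] yaw -51.0 down [-2.e-04  1.e-04 -1.e+00] F [  0.2  -0.7 -19.5] M [-0.11  0.1  -0.03] w 0.0237 q7 -0.44
```

View pics/s5c.png

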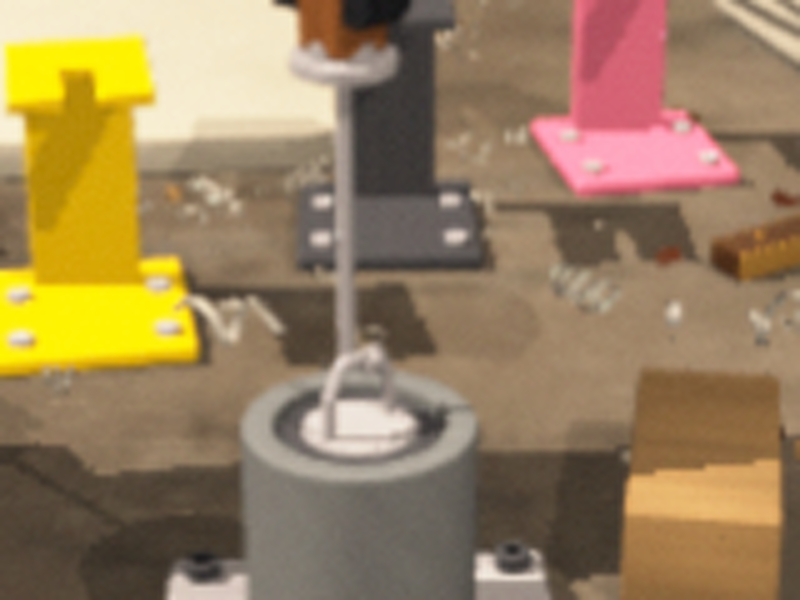

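The plug is at its top stop: disc at (360,425), loop clear of the mouth, hook under its bar. The force crept to about 17.8 N net, so I'll trim down and hold again near 16.

Call:
drive_tool --pt "0 0.00015 0 0" --pt "0 0 0 0" --pt "0 0 0 0" --pt "0 0 0 0" --pt "0 0 0 0" --pt "0 0 0 0" --pt "0 0 0 0" --pt "0 0 0 0"

```text
time_s: 23.12
tcp_pos: [0.5065, -0.1271, 0.2616]
tool_rot: [-0.236, 0.667, -0.667, 0.236]
ft_force: [-0.1, 0.0, -17.1]
grip_width: 0.0236
```

Call:
drive_tool --pt "0 0 0 0" --pt "0 0 0 0" --pt "0 0 0 0" --pt "0 0 0 0" --pt "0 0 0 0" --pt "0 0 0 0" --pt "0 0 0 0" --pt "0 0 0 0"

```text
time_s: 23.78
tcp_pos: [0.5065, -0.1271, 0.2616]
tool_rot: [0.236, -0.667, 0.667, -0.236]
ft_force: [-0.1, -0.4, -17.3]
grip_width: 0.0239
```

Call:
drive_tool --pt "0 -3e-05 0 0" --pt "0 0 0 0" --pt "0 0 0 0" --pt "0 0 0 0" --pt "0 0 0 0" --pt "0 0 0 0" --pt "0 0 0 0" --pt "0 0 0 0"

```text
time_s: 24.45
tcp_pos: [0.5065, -0.1271, 0.2616]
tool_rot: [-0.236, 0.667, -0.667, 0.236]
ft_force: [-0.3, 0.2, -17.9]
grip_width: 0.0237
```

Call:
drive_tool --pt "0 0 0 0" --pt "0 0 0 0" --pt "0 0 0 0" --pt "0 0 0 0" --pt "0 0 0 0" --pt "0 0 0 0" --pt "0 0 0 0" --pt "0 0 0 0"

```text
time_s: 25.12
tcp_pos: [0.5065, -0.1271, 0.2616]
tool_rot: [0.236, -0.667, 0.667, -0.236]
ft_force: [0.1, 0.2, -17.9]
grip_width: 0.0234
```

Held about 16 N net for over 2 s. Unhooking: down 12 mm, back along -z, then up.

Call:
drive_tool --pt "0 0.001 0 0" --pt "0 0.002 0 0" --pt "0 0.002 0 0" --pt "0 0.002 0 0" --pt "0 0.002 0 0" --pt "0 0.002 0 0" --pt "0 0.001 0 0" --pt "0 0 0 0"

```text
time_s: 25.78
tcp_pos: [0.5066, -0.1271, 0.2495]
tool_rot: [0.236, -0.667, 0.667, -0.236]
ft_force: [-0.1, 0.1, -1.1]
grip_width: 0.0236
```

Call:
drive_tool --pt "0 0 -0.003 0" --pt "0 0 -0.003 0" --pt "0 0 -0.003 0" --pt "0 0 -0.003 0" --pt "0 0 -0.003 0" --pt "0 0 -0.003 0" --pt "0 0 -0.002 0" --pt "0 0 0 0"

```text
time_s: 26.45
tcp_pos: [0.4937, -0.1111, 0.2496]
tool_rot: [-0.236, 0.667, -0.666, 0.236]
ft_force: [-0.1, 0.2, -0.9]
grip_width: 0.0242
```

```bash
python3 - <<'E'
from h import *
st([.5065,-.1271,.2616])
E
```

```text
t 26.45 tcp [ 0.4937 -0.1111  0.2496] yaw -51.0 down [-1.e-04  4.e-04 -1.e+00] F [-0.1  0.2 -0.9] M [-0.11  0.14 -0.04] w 0.0242 q7 -0.46
tool d [ 0.0001 -0.012   0.0205]
```

Call:
drive_tool --pt "0 0 -0.006 0" --pt "0 0 -0.006 0" --pt "0 -0.015 0 0" --pt "0 -0.02 0 0" --pt "0 -0.015 0 0" --pt "0 0 0 -7" --pt "0 0 0 -7" --pt "0 0 0 -7"

```text
time_s: 27.12
tcp_pos: [0.4862, -0.1017, 0.2998]
tool_rot: [-0.355, 0.611, -0.611, 0.356]
ft_force: [-0.5, -0.9, -2.5]
grip_width: 0.0239
```

Call:
drive_tool --pt "0 0 0 -7" --pt "0 0 0 -7" --pt "0 0 0 -7" --pt "0 0 0 -7" --pt "0 0 0 -7" --pt "0 0 0 -7" --pt "0 0 0 -7" --pt "0 0 0 -5.8"

```text
time_s: 27.78
tcp_pos: [0.486, -0.1019, 0.2996]
tool_rot: [0.597, -0.379, 0.379, -0.597]
ft_force: [0.0, -0.9, -1.3]
grip_width: 0.024
```

```bash
python3 - <<'E'
from h import *
st([.5505,.190,.300])
E
```

```text
t 27.78 tcp [ 0.486  -0.1019  0.2996] yaw 25.1 down [-1.e-04  1.e-04 -1.e+00] F [ 0.  -0.9 -1.3] M [-0.06  0.01  0.01] w 0.024 q7 0.7
tool d [-0.2369 -0.0004  0.1824]
```

Call:
drive_tool --pt "-0.0237 0 0.0182 0" --pt "-0.0237 0 0.0182 0" --pt "-0.0237 0 0.0182 0" --pt "-0.0237 0 0.0182 0" --pt "-0.0237 0 0.0182 0" --pt "-0.0237 0 0.0182 0" --pt "-0.0237 0 0.0182 0" --pt "-0.0237 0 0.0182 0"

```text
time_s: 28.45
tcp_pos: [0.5388, 0.1326, 0.2996]
tool_rot: [0.596, -0.381, 0.381, -0.596]
ft_force: [0.1, 0.6, -1.9]
grip_width: 0.0241
```

Call:
drive_tool --pt "-0.0237 0 0.0182 0" --pt "-0.0237 0 0.0182 0" --pt "0 0 0 0" --pt "0 0 0 0" --pt "0 0.03 0 0" --pt "0 0.03 0 0" --pt "0 0.03 0 0" --pt "0 0.02 0 0"

```text
time_s: 29.12
tcp_pos: [0.5508, 0.1872, 0.1872]
tool_rot: [0.596, -0.382, 0.381, -0.594]
ft_force: [0.4, -0.2, -2.1]
grip_width: 0.0238
```

Call:
drive_tool --pt "0 0.008 0 0" --pt "0 0.004 0 0" --pt "0 0 0 0" --pt "0 0 0 0" --pt "0 0 0 0" --pt "0 0 0 0" --pt "0 0 0 0" --pt "0 0 0 0"

```text
time_s: 29.78
tcp_pos: [0.5526, 0.1894, 0.1782]
tool_rot: [-0.595, 0.381, -0.381, 0.596]
ft_force: [0.4, -0.5, -1.3]
grip_width: 0.0236
```

```bash
python3 - <<'E'
from h import *
st([.5505,.1960,.1750]);st([.5555,.2776,.175])
c=cap('wrist','w6');o=telemetry.get_obs()
print(proj(c,[.554,.28,.14]))
cv2.imwrite('pics/w6c.png',cv2.resize(c['pixels'][0:300,100:500],(800,600))[:,:,::-1])
E
```

```text
t 29.78 tcp [0.5526 0.1894 0.1782] yaw 24.8 down [ 8.e-04  4.e-04 -1.e+00] F [ 0.4 -0.5 -1.3] M [0.01 0.01 0.02] w 0.0236 q7 0.24
tool d [-0.0069  0.0032  0.0009]
t 29.78 tcp [0.5526 0.1894 0.1782] yaw 24.8 down [ 8.e-04  4.e-04 -1.e+00] F [ 0.4 -0.5 -1.3] M [0.01 0.01 0.02] w 0.0236 q7 0.24
tool d [-0.0789  0.0032  0.0396]
[346.82031044 108.68466411]
```

View pics/w6c.png

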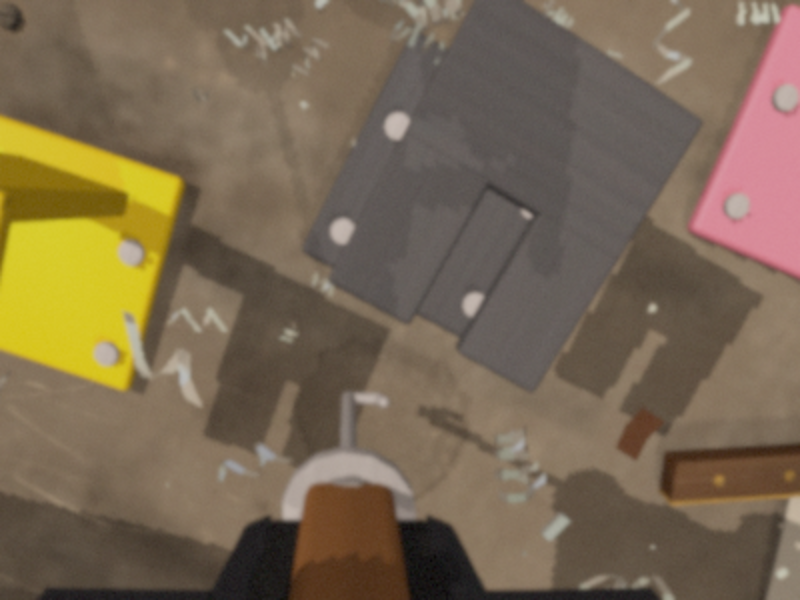

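The slot is visible: crop corners (488,186), (537,213), (408,320), (460,352). Collar centre is at about (348,511).

```bash
python3 - <<'E'
from h import *
c=load('w6');P=lambda u,v,z: atz(c,100+u/2,v/2,z)[:3]
a,b,d,e=[P(*p,.14) for p in[(488,186),(537,213),(408,320),(460,352)]]
back=(a+b)/2;front=(d+e)/2;ax=(back-front);L=np.linalg.norm(ax);ax/=L
print('slot w',np.linalg.norm(a-b),np.linalg.norm(d-e),'len',L,'yaw',np.degrees(np.arctan2(ax[1],ax[0])))
seat=back-ax*.012;print('back',back,'front',front,'seat',seat,'seat from front',front+ax*.032)
o=telemetry.get_obs();col=P(348,511,.162);y,R=yaw()
print('collar',col,'rel tcp tool',R.T@(col-o['tcp_pos']))
h=P(348,398,.1782-.1322);print('foot',h,R.T@(h-o['tcp_pos']))
sh=o['tcp_pos']+R[:,0]*-.0026+R[:,2]*-.0005
print('shank',sh)
for s in (col,h,sh):
  dd=seat-s;print('move tool',(R.T@dd).round(4),'cross slot err',dd[:2]@[ax[1],-ax[0]],'along',dd@ax)
E
```

```text
slot w 0.015672753750683915 0.018103275746970276 len 0.04309863983095554 yaw 86.84275560240093
back [0.55651839 0.28643628 0.14      ] front [0.55414467 0.24340306 0.14      ] seat [0.55585747 0.2744545  0.14      ] seat from front [0.55590711 0.27535449 0.14      ]
collar [0.55031606 0.1919329  0.162     ] rel tcp tool [-0.00329037  0.01599443 -0.00088099]
foot [0.55089812 0.19068278 0.046     ] [-0.00190469  0.13199433 -0.00094817]
shank [0.55094271 0.19146077 0.17799462]
move tool [-0.0726  0.022   0.0396] cross slot err 0.0009880054242008465 along 0.08270154383490082
move tool [-0.074  -0.094   0.0397] cross slot err 0.000337968328413703 along 0.08391771187573453
move tool [-0.0733  0.038   0.0392] cross slot err 0.0003363004952999232 along 0.08313843895379446
```

Call:
drive_tool --pt "-0.0122 0 0.0066 0" --pt "-0.0122 0 0.0066 0" --pt "-0.0122 0 0.0066 0" --pt "-0.0122 0 0.0066 0" --pt "-0.0122 0 0.0066 0" --pt "-0.0122 0 0.0064 0" --pt "0 0 0 0" --pt "0 0 0 0"

```text
time_s: 30.5
tcp_pos: [0.5571, 0.2733, 0.1773]
tool_rot: [0.596, -0.381, 0.38, -0.596]
ft_force: [0.3, -0.4, -2.0]
grip_width: 0.0239
```

Call:
drive_tool --pt "0 0.003 0 0" --pt "0 0.003 0 0" --pt "0 0.003 0 0" --pt "0 0.002 0 0" --pt "0 0.001 0 0" --pt "0 0 0 0" --pt "0 0 0 0" --pt "0 0 0 0"

```text
time_s: 31.17
tcp_pos: [0.5576, 0.2722, 0.1658]
tool_rot: [-0.595, 0.381, -0.381, 0.596]
ft_force: [0.2, 0.3, -0.7]
grip_width: 0.0239
```

```bash
python3 - <<'E'
from h import *
st([.5575,.2721,.1622])
E
```

```text
t 31.17 tcp [0.5576 0.2722 0.1658] yaw 24.8 down [ 3.e-04  1.e-04 -1.e+00] F [ 0.2  0.3 -0.7] M [-0.07  0.04  0.02] w 0.0239 q7 0.12
tool d [ 0.      0.0036 -0.0001]
```

Call:
drive_tool --pt "0 0.001 0 0" --pt "0 0.001 0 0" --pt "0 0.0005 0 0" --pt "0 0.0005 0 0" --pt "0 0 0 0" --pt "0 0 0 0" --pt "0 0 0 0" --pt "0 0 0 0"

```text
time_s: 31.83
tcp_pos: [0.5575, 0.2722, 0.1627]
tool_rot: [-0.596, 0.381, -0.381, 0.596]
ft_force: [0.0, -0.5, -1.8]
grip_width: 0.0238
```

Call:
drive_tool --pt "0 0.0002 0 0" --pt "0 0.0002 0 0" --pt "0 0.0001 0 0" --pt "0 0 0 0" --pt "0 0 0 0" --pt "0 0 0 0" --pt "0 0 0 0" --pt "0 0 0 0"

```text
time_s: 32.5
tcp_pos: [0.5574, 0.2722, 0.1621]
tool_rot: [-0.596, 0.381, -0.381, 0.596]
ft_force: [-1.2, -0.4, -0.8]
grip_width: 0.0238
```

Another 0.3 mm, then check the contact force.

Call:
drive_tool --pt "0 0.0002 0 0" --pt "0 0.0001 0 0" --pt "0 0 0 0" --pt "0 0 0 0" --pt "0 0 0 0" --pt "0 0 0 0" --pt "0 0 0 0" --pt "0 0 0 0"

```text
time_s: 33.17
tcp_pos: [0.5574, 0.2722, 0.1618]
tool_rot: [0.596, -0.381, 0.381, -0.596]
ft_force: [0.6, 0.4, -1.3]
grip_width: 0.024
```

Call:
drive_tool --pt "0 0.0002 0 0" --pt "0 0.0002 0 0" --pt "0 0.0001 0 0" --pt "0 0 0 0" --pt "0 0 0 0" --pt "0 0 0 0" --pt "0 0 0 0" --pt "0 0 0 0"

```text
time_s: 33.83
tcp_pos: [0.5574, 0.2722, 0.1613]
tool_rot: [-0.596, 0.381, -0.381, 0.596]
ft_force: [-0.2, -0.5, -1.6]
grip_width: 0.0242
```

Call:
drive_tool --pt "0 0.0002 0 0" --pt "0 0.0002 0 0" --pt "0 0.0002 0 0" --pt "0 0 0 0" --pt "0 0 0 0" --pt "0 0 0 0" --pt "0 0 0 0" --pt "0 0 0 0"

```text
time_s: 34.5
tcp_pos: [0.5574, 0.2722, 0.1612]
tool_rot: [-0.596, 0.381, -0.381, 0.596]
ft_force: [-2.6, -0.3, 5.4]
grip_width: 0.0236
```

Seated at z = 0.1612. Release.

Call:
drive_tool --pt "0 -0.0002 0 0" --pt "0 0 0 0" --pt "0 0 0 0" --pt "0 0 0 0" --pt "0 0 0 0" --pt "0 0 0 0" --pt "0 0 0 0" --pt "0 0 0 0" --gripper 1

```text
time_s: 35.17
tcp_pos: [0.5574, 0.2722, 0.1609]
tool_rot: [-0.596, 0.381, -0.381, 0.596]
ft_force: [-0.1, 0.1, -0.1]
grip_width: 0.0752
```

Call:
drive_tool --pt "0 0 0 0" --pt "0 0 0 0" --pt "0 0 0 0" --pt "0 0 0 0" --pt "0 0 0 0" --pt "0 0 0 0" --pt "0 0 0 0" --pt "0 0 0 0"

```text
time_s: 35.83
tcp_pos: [0.5574, 0.2722, 0.1609]
tool_rot: [-0.596, 0.381, -0.381, 0.596]
ft_force: [0.3, -0.3, -0.1]
grip_width: 0.0879
```

Call:
drive_tool --pt "0 -0.01 0 0" --pt "0 -0.02 0 0" --pt "0 -0.03 0 0" --pt "0 -0.03 0 0" --pt "0 -0.03 0 0" --pt "0 -0.03 0 0" --pt "0 0 0 0" --pt "0 0 0 0"

```text
time_s: 36.5
tcp_pos: [0.5584, 0.2725, 0.3135]
tool_rot: [-0.594, 0.38, -0.382, 0.597]
ft_force: [-0.3, -0.3, -0.5]
grip_width: 0.0881
```

```bash
python3 - <<'E'
from h import *
st();t=cap('wrist','w7');s=cap('side','s7')
r=lambda x:cv2.resize(x,(400,400),interpolation=cv2.INTER_CUBIC)
cv2.imwrite('pics/f7.png',np.hstack([r(t['pixels'][80:300,160:380]),r(s['pixels'][150:310,200:360])])[:,:,::-1])
E
```

```text
t 36.5 tcp [0.5584 0.2725 0.3135] yaw 24.8 down [ 0.0038  0.0024 -1.    ] F [-0.3 -0.3 -0.5] M [-0.05 -0.   -0.01] w 0.0881 q7 0.07
```

View pics/f7.png

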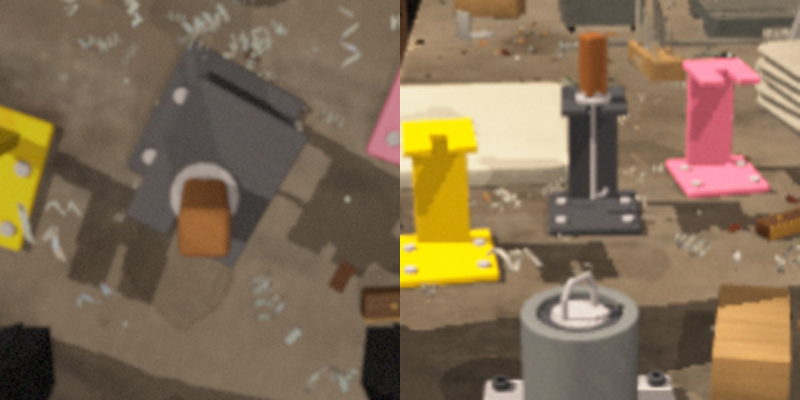

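The hook hangs upright in the dark fork (side view (593,95)), the gripper is clear, and the plug is still up (loop at (580,290)). Handing in after a moment's stillness.

Call:
drive_tool --pt "0 0 0 0" --pt "0 0 0 0" --pt "0 0 0 0" --pt "0 0 0 0" --pt "0 0 0 0" --pt "0 0 0 0" --pt "0 0 0 0" --pt "0 0 0 0"

```text
time_s: 37.27
tcp_pos: [0.5574, 0.2722, 0.3109]
tool_rot: [0.596, -0.381, 0.381, -0.596]
ft_force: [0.5, 0.0, 0.2]
grip_width: 0.0882
```

```bash
python3 - <<'E'
from h import *
print(ticket.sign_off())
E
```

```text
the job is handed in; nothing more can be done
None
```

The job is done and handed in at 37.3 s. I took the hook from the dark stand, found the eye's direction by looking down the bore, hooked under its bar and drew the plug up to its stop.

- **Pull at the stop:** I held it for about 4 s. The first part crept up to about 17.8 N, so I trimmed it; it then held 15.5–16.2 N for about 2.7 s. These figures are net of the hook's weight. The highest wrist reading at the end of any move was 19.5 N; force between those readings was not sampled.
- **Unhooking:** The readings while lowering, backing off and raising showed only the hook's weight, so I saw no push on the eye.
- **Last pictures:** The hook hangs upright in the fork with the gripper clear of it. The loop still stands above the mouth.
- **Disagreement:** The collar touched the fork about 1 mm lower than I had reckoned from the grasp. It was seated with about 7 N before I let go.
- **Not checked at the end:** The bolt, bushing and block were never approached, and the block is partly in view and looks unmoved. I did not measure any of the three again.

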